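# Isolate the router plate, clear and sort the toy car bodies by weight, restore the supply

## Robot

A 7-joint arm with a two-finger parallel gripper is mounted at the origin on the work surface. World frame = base frame: x ahead of the robot, y to its left, z up, the work surface at z = 0. Lengths are in m, angles in rad, forces in N, time in s.
With the tool pointing down it reaches from about 0.4 to 0.85 m from the base axis. Payload 10.4 kg.
Tool frame: the origin (TCP) lies at the very end of the fingers, on their centre line; the grasp point (between the pads) lies 19 mm behind it; z points along the fingers, y is the line along which they close (so a half turn about z gives the same grasp; the last joint's range is limited). The gripper opens to 87 mm and grips with 3 to 60 N. Pads are 19 mm wide; open, the fingers measure 117 mm over their backs; the gripper's body (75 mm by 190 mm) begins 51 mm behind the grasp point.
Start: joints at [-1.222, 0.332, -0.065, 1.46, 0.022, 1.35, -0.088], TCP at [0.227, 0.582, 0.223] pointing down, gripper open.
Joint ranges: [-2.6, 2.6], [-0.5, 2.12], [-1.47, 1.34], [0.16, 2.42], [-1.27, 4.41], [0.06, 2.06], [-2.6, 2.6]. Speed limits (rad/s): [2.22, 2.22, 2.79, 2.79, 3.14, 3.14, 3.14].

## Interface

Orientations are given as a unit quaternion [x, y, z, w].
In Python, from bench import read_state, cams, workorder gives the robot as it stands.
- The arm moves only by the shell command python3 -m crank 'ROWS' [FORCE]. ROWS is text: rows parted by semicolons, each of 5 numbers parted by spaces: the shift along the tool's x, y, z scaled (see below), then the turn about the tool's z scaled (see below), then the opening, from -1 (shut) to 1 (fully open). In form: dx dy dz yaw jaw; .... A call has 1 to 10 rows; each row shifts and turns the commanded pose from where the row before left it, along the tool's axes as they then stand; what a row does not reach is not made up. The controller multiplies each number of a shift by 200 mm and each number of a turn by 90 degrees. A row lasts 1/10 s, in which the tool goes at most 50 mm and 8.59 degrees, less where a joint would pass 70% of its speed; a pose out of reach is approached as far as the arm can. A call with a number of a shift or a turn outside -1 to 1 is refused whole. A call with a gripper value outside its range is refused whole. The fingers move at their own pace and stop on an object; FORCE is the grip in N (left out, the last holds). Time passes only in rows, so rows that do not move let the fingers close. It gives the time, the measured TCP pose, the force, the opening and the grip force at its end, in the units of the state.
- read_state(): the state, without advancing time (a new reading comes with each control period).
- cams.camera(name): name is "side" or "top"; returns a dict with "img" (420x560x3 uint8, blue, green, red), "K" (3x3 intrinsics, pixels), "xyz" and "attitude" of the camera in the world. Camera axes: x right, y down, z forward; pixel columns grow to the right and rows downward; lengths in m; the calibration is good to about 2 mm. A picture is of the moment at which its call begins. There is no depth.
- workorder.close_job(): hands the job in; it is judged then, once.
The state is a dict: "time": time; "joint_positions": joint angles; "joint_vel": joint speeds; "joint_torque": joint torques, N m; "ee_pos": TCP position; "eef_rot": TCP orientation; "ft_force": force on the tool from outside, world axes, zero at the start; "torque": the same for the moment, N m; "width": finger opening in m; "grip_force": force on a finger pad.
Only numpy, scipy, OpenCV 4.12 (cv2) and the standard library are available. Lean on these libraries where they do the work, as an engineer would, in place of code of your own. Each camera call takes 0.05 s, during which the arm holds its last target. There are 200 camera calls.

## Task

Some toy-car bodies have been left on the router plate. First switch the isolator off and keep it off while you handle them; lay the bodies that have steel ballast inside (same look, about three times the weight, so feel it as you lift) in the blue tray and the plain ones in the yellow tray, each resting flat on the tray floor rather than on another body or the rim, and grip the soft pine lightly, with no more than 40 N on each side. When the plate is clear and all are sorted, switch the isolator fully on again; leave the mug, the glue bottle and the tape measure where they are.

Things in the scene. Friction and masses are not known exactly. Their poses are not given: they have to be found in the camera images.
- handle (a joint): isolator handle angle, rad: 0 = on (leaning 0.6 rad from upright towards the isolator's -y), 1.2 = off (leaning 0.6 rad towards its +y). Over-centre spring: it snaps to whichever stop it is nearer to once past upright (0.6) and needs a steady 5 N sideways at the grip bar (up to 20 N for a moment if touched briskly), so push slowly and on past upright
- grip_bar (a point): middle of the red cross bar of the isolator handle: a round bar 20 mm thick and 50 mm long lying along the isolator's x, 78 mm from the hinge. It swings in the isolator's y-z plane and can be pushed or pinched from above
- isolator: grey steel isolator box fixed to the bench, 60 (x) x 150 (y) x 60 mm high, yellow plate on top. Origin at the centre of its underside. The handle's hinge lies along its x axis, 55 mm above the origin. Green lamp at its +y end (off side: safe), red lamp at its -y end (on side)
- router: router plate fixed on the bench: grey slab 260 (x) x 360 (y) x 12 mm thick, origin at the centre of its underside; a 12 mm cutter stands 22 mm out of it, 57 mm to its +y side of the middle. The car bodies start on it
- tray_blue: blue plastic tray fixed to the bench, 300 (its x) x 150 (its y) x 35 mm high outside, walls and floor 5 mm, open on top. Origin at the centre of its underside, inner floor 5 mm above that. It may stand to the left or right of the router plate. For bodies with ballast
- tray_yellow: yellow plastic tray fixed to the bench, 300 (its x) x 150 (its y) x 35 mm high outside, walls and floor 5 mm, open on top. Origin at the centre of its underside, inner floor 5 mm above that. It may stand to the left or right of the router plate. For plain bodies
- car_1: pine toy-car body, no wheels: block 100 (x) x 44 (y) x 22 mm, cabin 56 x 44 x 17 mm on top (centred 12 mm to -x), 39 mm tall in all. Origin: centre of its underside, z up. Plain (about 0.18 kg) or with hidden steel ballast (about 0.55 kg); nothing outside shows which. May be absent
- car_2: pine toy-car body, no wheels: block 100 (x) x 44 (y) x 22 mm, cabin 56 x 44 x 17 mm on top (centred 12 mm to -x), 39 mm tall in all. Origin: centre of its underside, z up. Plain (about 0.18 kg) or with hidden steel ballast (about 0.55 kg); nothing outside shows which. May be absent
- car_3: pine toy-car body, no wheels: block 100 (x) x 44 (y) x 22 mm, cabin 56 x 44 x 17 mm on top (centred 12 mm to -x), 39 mm tall in all. Origin: centre of its underside, z up. Plain (about 0.18 kg) or with hidden steel ballast (about 0.55 kg); nothing outside shows which. May be absent
- car_4: pine toy-car body, no wheels: block 100 (x) x 44 (y) x 22 mm, cabin 56 x 44 x 17 mm on top (centred 12 mm to -x), 39 mm tall in all. Origin: centre of its underside, z up. Plain (about 0.18 kg) or with hidden steel ballast (about 0.55 kg); nothing outside shows which. May be absent
- car_5: pine toy-car body, no wheels: block 100 (x) x 44 (y) x 22 mm, cabin 56 x 44 x 17 mm on top (centred 12 mm to -x), 39 mm tall in all. Origin: centre of its underside, z up. Plain (about 0.18 kg) or with hidden steel ballast (about 0.55 kg); nothing outside shows which. May be absent
- car_6: pine toy-car body, no wheels: block 100 (x) x 44 (y) x 22 mm, cabin 56 x 44 x 17 mm on top (centred 12 mm to -x), 39 mm tall in all. Origin: centre of its underside, z up. Plain (about 0.18 kg) or with hidden steel ballast (about 0.55 kg); nothing outside shows which. May be absent
- car_1_mid (a point): centre of car_1: 17 mm above the middle of its underside
- car_2_mid (a point): centre of car_2: 17 mm above the middle of its underside
- car_3_mid (a point): centre of car_3: 17 mm above the middle of its underside
- car_4_mid (a point): centre of car_4: 17 mm above the middle of its underside
- car_5_mid (a point): centre of car_5: 17 mm above the middle of its underside
- car_6_mid (a point): centre of car_6: 17 mm above the middle of its underside
- mug: white mug, 80 mm across, 90 mm tall, a bystander; origin under its centre
- glue: white glue bottle, 56 mm across, 150 mm tall, a bystander; origin under its centre
- tape: yellow tape measure, 70 x 45 x 65 mm tall, a bystander; origin under its centre
Mind the look-alikes: they are no part of the job. What is shaped like the car_3 but purple, red or turquoise is not meant.

How it is judged:
On the way, in this order (a step that is already met when the one before it is completed fails the run):
1. the isolator is switched fully off (value of joint handle above 1.08 rad), for 0.2 s.
2. every car body lies in its proper tray, with the isolator still off (value of joint handle above 1.08 rad and x of car_1_mid in the frame of tray_yellow between -0.145 and 0.145 m and y of car_1_mid in the frame of tray_yellow between -0.07 and 0.07 m and z of each of car_1_mid, car_4_mid, car_5_mid in the frame of tray_yellow below 0.036 m and linear speed of each of car_1, car_2, car_3, car_4, car_5, car_6 below 0.03 m/s and x of car_2_mid in the frame of tray_blue between -0.145 and 0.145 m and y of car_2_mid in the frame of tray_blue between -0.07 and 0.07 m and z of each of car_2_mid, car_3_mid, car_6_mid in the frame of tray_blue below 0.036 m and x of car_3_mid in the frame of tray_blue between -0.145 and 0.145 m and y of car_3_mid in the frame of tray_blue between -0.07 and 0.07 m and x of car_4_mid in the frame of tray_yellow between -0.145 and 0.145 m and y of car_4_mid in the frame of tray_yellow between -0.07 and 0.07 m and x of car_5_mid in the frame of tray_yellow between -0.145 and 0.145 m and y of car_5_mid in the frame of tray_yellow between -0.07 and 0.07 m and x of car_6_mid in the frame of tray_blue between -0.145 and 0.145 m and y of car_6_mid in the frame of tray_blue between -0.07 and 0.07 m), for 0.2 s.
3. the isolator is switched fully on again (value of joint handle below 0.12 rad), for 0.2 s.
At the end, for the whole second after the job is handed in: The isolator handle is at its on stop (below 0.12 rad), and every car body present is at rest on the floor of its tray: ballasted ones in the blue tray, plain ones in the yellow, each centre within the walls and less than 36 mm above the tray's underside (not stacked, not propped on the rim) (value of joint handle below 0.12 rad and x of car_1_mid in the frame of tray_yellow between -0.145 and 0.145 m and y of car_1_mid in the frame of tray_yellow between -0.07 and 0.07 m and z of each of car_1_mid, car_4_mid, car_5_mid in the frame of tray_yellow below 0.036 m and linear speed of each of car_1, car_2, car_3, car_4, car_5, car_6 below 0.03 m/s and x of car_2_mid in the frame of tray_blue between -0.145 and 0.145 m and y of car_2_mid in the frame of tray_blue between -0.07 and 0.07 m and z of each of car_2_mid, car_3_mid, car_6_mid in the frame of tray_blue below 0.036 m and x of car_3_mid in the frame of tray_blue between -0.145 and 0.145 m and y of car_3_mid in the frame of tray_blue between -0.07 and 0.07 m and x of car_4_mid in the frame of tray_yellow between -0.145 and 0.145 m and y of car_4_mid in the frame of tray_yellow between -0.07 and 0.07 m and x of car_5_mid in the frame of tray_yellow between -0.145 and 0.145 m and y of car_5_mid in the frame of tray_yellow between -0.07 and 0.07 m and x of car_6_mid in the frame of tray_blue between -0.145 and 0.145 m and y of car_6_mid in the frame of tray_blue between -0.07 and 0.07 m); the robot touches nothing.
It fails at once if a car body is touched by the fingers while the isolator is not off (value of joint handle below 0.7 rad and (contact force between the fingers and car_1 above 1 N or contact force between the fingers and car_2 above 1 N or contact force between the fingers and car_3 above 1 N or contact force between the fingers and car_4 above 1 N or contact force between the fingers and car_5 above 1 N or contact force between the fingers and car_6 above 1 N)).
It fails at once if a car body is squeezed hard (both fingers' forces together over 110 N) (contact force between the fingers and car_1 above 110 N or contact force between the fingers and car_2 above 110 N or contact force between the fingers and car_3 above 110 N or contact force between the fingers and car_4 above 110 N or contact force between the fingers and car_5 above 110 N or contact force between the fingers and car_6 above 110 N).
It fails at once if the mug, glue bottle or tape measure is moved more than 25 mm (distance of any of mug, glue, tape from where it was at the start of the episode above 0.025 m).
Of car_1, car_2, car_3, car_4, car_5, car_6 only 4 to 6 are there at a start; the rules pass over those that are not, and their reading is None.
At some moment in a run one of car_1, car_2, car_3, car_4, car_5, car_6 may be knocked a few centimetres aside while the robot is not near it.
Once in a run the grip may slacken for a moment while it holds something.
It also fails if it takes over 210 s, if anything falls off the work surface, if the arm or the gripper's body presses on something with over 40 N, if the wrist force passes 120 N, or if a joint passes its speed limit or range.

## Working session

There is one attempt and no reset: what is moved stays moved. The work goes in short steps, Python scripts to look and compute and a shell command to move; the robot and the scene stay as the last step left them, time stands still between calls to the robot, and variables do not carry over. Pictures are saved under pics/ and viewed, at most 14 in all, crops included, and the job is handed in when it is done.

```bash
ls; mkdir -p pics; python3 - <<'E'
from bench import read_state,cams
import cv2
s=read_state();print(s)
for n in("top","side"):
    c=cams.camera(n);cv2.imwrite(f"pics/{n}0.png",c["img"]);print(n,c["K"],c["xyz"],c["attitude"])
E
```

```text
pics
{'time': 0.0, 'joint_positions': array([-1.22159624,  0.33286654, -0.06472847,  1.46099104,  0.0215967 ,
        1.3499128 , -0.08844338]), 'joint_vel': array([ 0.00149912, -0.00170532,  0.0006588 ,  0.00062509, -0.00071201,
       -0.00163191, -0.00017531]), 'joint_torque': array([ 6.75283500e-04, -6.23242235e+01,  2.52321322e-02, -3.89907074e+01,
       -6.12859265e-02,  3.95337353e-02,  1.23772948e-04]), 'ee_pos': array([0.2268973 , 0.58191276, 0.22173362]), 'eef_rot': array([ 1.84779572e-01,  9.82779711e-01, -7.33154304e-04, -1.07901792e-04]), 'ft_force': array([ 0.46833883, -0.59616065, -1.04793142]), 'torque': array([0.00898396, 0.04116393, 0.06466907]), 'grip_force': 0.0, 'width': 0.08693415629825457}
top [[544.57787496   0.         277.49384015]
 [  0.         544.57787496 203.82278768]
 [  0.           0.           1.        ]] [0.53029269 0.07867879 1.74228827] [-0.69921051  0.71434259 -0.01546997  0.02408331]
side [[441.94684375   0.         284.7831611 ]
 [  0.         441.94684375 206.45700648]
 [  0.           0.           1.        ]] [ 0.38717497 -0.62591137  0.78742231] [ 0.90048724 -0.16046264  0.06154849 -0.39948247]
```

```bash
python3 - <<'E'
import cv2
a=cv2.imread("pics/top0.png");cv2.imwrite("pics/topb.png",cv2.resize(a,(800,600),interpolation=cv2.INTER_CUBIC))
E
```

```text
(no output)
```

View pics/topb.png

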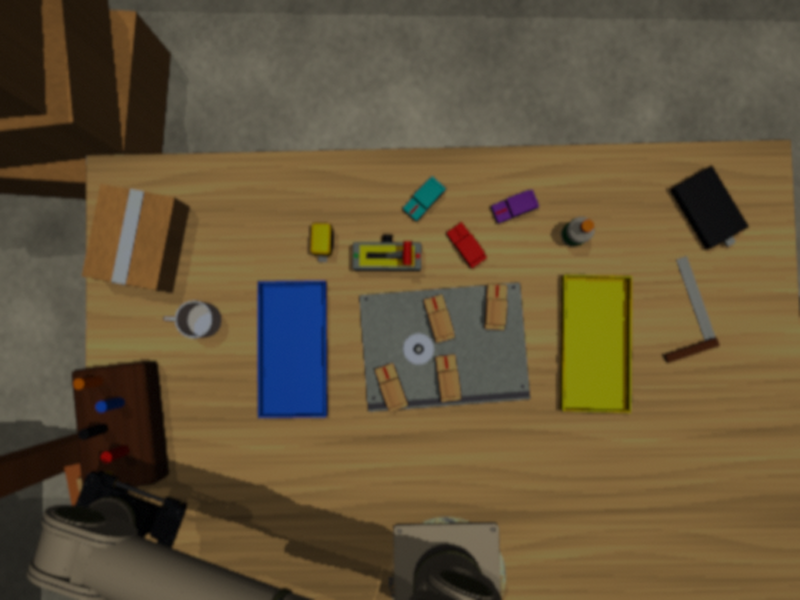

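View pics/side0.png

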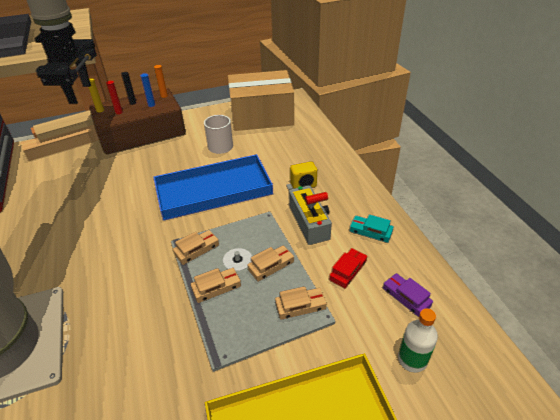

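Top view (in the 800-px picture): the pine bodies are at (439,319), (497,307), (391,387) and (448,378), all on the plate. The look-alikes are teal (424,198), red (466,245) and purple (514,206), all off the plate. The isolator is at (387,256) with its red bar to the right (407,252). The blue tray is at (292,349) and the yellow at (595,343). One close crop to check this choice.

```bash
cat > h.py <<'E'
import numpy as np,cv2
from scipy.spatial.transform import Rotation as R
from bench import read_state,cams
def ray(c,u,v,z):
    d=R.from_quat(c["attitude"]).as_matrix()@np.linalg.solve(c["K"],[u,v,1.]);p=np.array(c["xyz"]);return (p+d*(z-p[2])/d[2])
def proj(c,P):
    q=c["K"]@(R.from_quat(c["attitude"]).as_matrix().T@(np.array(P)-c["xyz"]));return q[:2]/q[2]
def tool():
    s=read_state();M=R.from_quat(s["eef_rot"]).as_matrix();return s,M
def go(x,y,z=None,yaw=None):
    """print needed tool shift in row units; yaw = world angle of the closing line (deg)"""
    s,M=tool();p=s["ee_pos"];t=np.array([x,y,p[2] if z is None else z])
    a=np.degrees(np.arctan2(M[1,1],M[0,1]))
    print("t",round(s["time"],2),"p",p.round(4),"closing",round(a,1),"units",((M.T@(t-p))/.2).round(3),end=" ")
    if yaw is not None:
        d=(yaw-a+90)%180-90; print("worldturn",round(d,1),"yaw units",round(-d/90,3),"j7",s["joint_positions"][6].round(2))
    else: print()
    print("q",s["joint_positions"].round(2),"F",s["ft_force"].round(1),"w",round(s["width"],4),"g",round(s["grip_force"],1))
def crop(n,x0,y0,x1,y1,f,out):
    c=cams.camera(n);cv2.imwrite("pics/"+out,cv2.resize(c["img"][y0:y1,x0:x1],None,fx=f,fy=f,interpolation=cv2.INTER_CUBIC));return c
E
python3 - <<'E'
from h import *
c=crop("top",230,155,385,295,4.2,"crop1.png")
def box(lo,hi,nm,z):
    hsv=cv2.cvtColor(c["img"],cv2.COLOR_BGR2HSV);m=cv2.inRange(hsv,np.array(lo),np.array(hi))
    k=[x for x in cv2.findContours(m,cv2.RETR_EXTERNAL,cv2.CHAIN_APPROX_NONE)[0] if cv2.contourArea(x)>500]
    for x in k:
        b=cv2.boxPoints(cv2.minAreaRect(x));P=[ray(c,u,v,z)[:2].round(3).tolist() for u,v in b];print(nm,P,np.mean(P,0).round(3))
box((105,150,40),(125,255,255),"blue",.035);box((25,150,60),(33,255,255),"yel",.035)
go(.5,0)
E
```

```text
blue [[0.654, 0.402], [0.651, 0.254], [0.357, 0.258], [0.36, 0.405]] [0.506 0.33 ]
yel [[0.655, -0.264], [0.652, -0.414], [0.354, -0.403], [0.357, -0.255]] [ 0.504 -0.334]
t 0.15 p [0.227  0.582  0.2219] closing 68.7 units [-2.329e+00 -2.215e+00  2.000e-03] 
q [-1.22  0.33 -0.06  1.46  0.02  1.35 -0.09] F [ 0.6  0.1 -0.1] w 0.087 g 0.0
```

View pics/crop1.png

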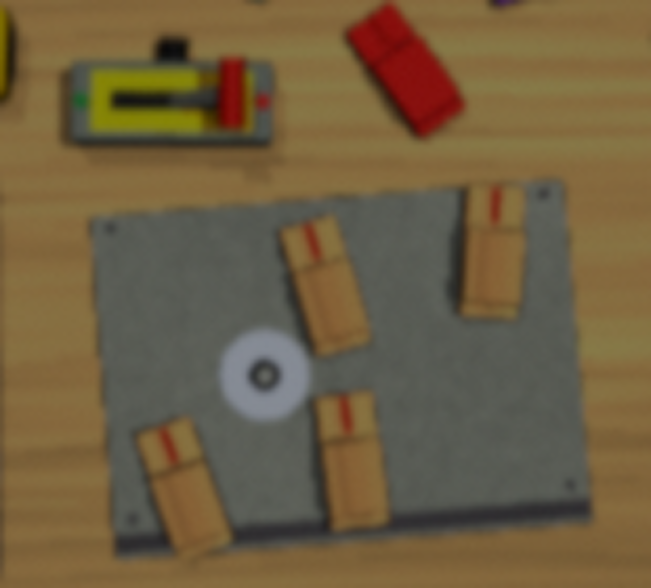

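The crop shows four pine bodies with red hood stripes: front/rear ends A (304,224)/(345,348), B (497,185)/(490,316), C (164,426)/(207,550), D (345,396)/(359,529). The isolator's lamps are at green (81,101) and red (264,101), with the bar at (231,92).

```bash
python3 - <<'E'
from h import *
c=cams.camera("top")
f=lambda u,v,z:ray(c,230+(u+.5)/4.2-.5,155+(v+.5)/4.2-.5,z)[:2]
for n,a,b in(("A",(304,224),(345,348)),("B",(497,185),(490,316)),("C",(164,426),(207,550)),("D",(345,396),(359,529))):
    p,q=f(*a,.034),f(*b,.034);d=p-q;print(n,((p+q)/2).round(4),"len",np.linalg.norm(d).round(3),"ang",np.degrees(np.arctan2(d[1],d[0])).round(1))
g,r=f(81,101,.062),f(264,101,.062);print("iso",g,r,(g+r)/2);print("bar",f(231,92,.119),"cutter",f(264,375,.03))
b=f(231,92,.119);go(b[0],b[1]-.045,.22,60)
E
```

```text
A [0.565  0.0077] len 0.097 ang 16.9
B [ 0.5888 -0.119 ] len 0.098 ang -4.7
C [0.4172 0.1145] len 0.097 ang 18.0
D [ 0.4335 -0.0096] len 0.099 ang 4.6
iso [0.70464609 0.1851493 ] [0.70162637 0.0501204 ] [0.70313623 0.11763485]
bar [0.70277983 0.07445256] cutter [0.49954443 0.05421542]
t 0.2 p [0.227  0.5821 0.2221] closing 68.7 units [-3.22  -1.71   0.012] worldturn -8.7 yaw units 0.097 j7 -0.09
q [-1.22  0.33 -0.06  1.46  0.02  1.35 -0.09] F [ 0.7 -0.4 -0.1] w 0.0867 g 0.0
```

```bash
R="-0.161 -0.0855 0 0 -1"; python3 -m crank '-0.161 -0.0855 0 0 -1;-0.161 -0.0855 0 0 -1;-0.161 -0.0855 0 0 -1;-0.161 -0.0855 0 0 -1;-0.161 -0.0855 0 0 -1;-0.161 -0.0855 0 0 -1;-0.161 -0.0855 0 0 -1;-0.161 -0.0855 0 0 -1;-0.161 -0.0855 0 0 -1;-0.161 -0.0855 0 0 -1' 25
python3 -m crank '-0.161 -0.0855 0 0 -1;-0.161 -0.0855 0 0 -1;-0.161 -0.0855 0 0 -1;-0.161 -0.0855 0 0 -1;-0.161 -0.0855 0 0 -1;-0.161 -0.0855 0 0 -1;-0.161 -0.0855 0 0 -1;-0.161 -0.0855 0 0 -1;-0.161 -0.0855 0 0 -1;-0.161 -0.0855 0 0 -1'
python3 -m crank '0 0 0 -0.079 -1;0 0 0 -0.079 -1;0 0 0 -0.079 -1;0 0 0 0 -1'
python3 -c "
from h import *
go(.703,.030,.102,90)"
```

```text
time: 1.2
ee_pos: [0.4657, 0.3048, 0.2226]
eef_rot: [0.185, 0.983, 0.0, 0.0]
ft_force: [0.6, 0.1, 0.5]
width: 0.0149
grip_force: 0.0
time: 2.2
ee_pos: [0.7035, 0.0287, 0.2223]
eef_rot: [0.185, 0.983, 0.0, -0.0]
ft_force: [1.5, 1.1, 0.0]
width: 0.0006
grip_force: 0.0
time: 2.6
ee_pos: [0.7027, 0.0296, 0.2222]
eef_rot: [-0.001, 1.0, 0.0, -0.0]
ft_force: [0.4, -0.0, -0.5]
width: 0.0005
grip_force: 0.0
t 2.6 p [0.7027 0.0296 0.2222] closing 90.1 units [-0.002  0.002  0.601] worldturn -0.1 yaw units 0.002 j7 1.55
q [-0.29  0.52  0.28  1.23 -0.14  1.41  1.55] F [ 0.4 -0.  -0.5] w 0.0005 g 0.0
```

```bash
python3 -m crank '0 0 0.15 0 -1;0 0 0.15 0 -1;0 0 0.15 0 -1;0 0 0.1 0 -1;0 0 0.05 0 -1;0 0 0 0 -1;0 0.03 0 0 -1;0 0.03 0 0 -1;0 0.025 0 0 -1;0 0.02 0 0 -1'
python3 -m crank '0 0.02 0 0 -1;0 0.02 0 0 -1;0 0.02 0 0 -1;0 0.02 0 0 -1;0 0.02 0 0 -1;0 0.02 0 0 -1;0 0.02 0 0 -1;0 0.02 0 0 -1;0 0.02 0 0 -1;0 0.02 0 0 -1'
python3 -m crank '0 0.02 0 0 -1;0 0.02 0 0 -1;0 0.02 0 0 -1;0 0.02 0 0 -1;0 0.02 0 0 -1;0 0.02 0 0 -1;0 0.02 0 0 -1;0 0 0 0 -1;0 0 0 0 -1'
```

```text
time: 3.6
ee_pos: [0.7031, 0.0519, 0.1033]
eef_rot: [-0.001, 1.0, 0.0, 0.001]
ft_force: [-0.3, 0.7, -0.1]
width: 0.0003
grip_force: 0.0
time: 4.6
ee_pos: [0.7026, 0.0915, 0.1024]
eef_rot: [-0.0, 1.0, 0.0, -0.0]
ft_force: [-0.5, -0.9, -0.2]
width: 0.0001
grip_force: 0.6
time: 5.5
ee_pos: [0.7028, 0.1187, 0.1025]
eef_rot: [-0.0, 1.0, -0.0, 0.0]
ft_force: [0.2, 0.4, -0.1]
width: 0.0005
grip_force: 0.0
```

```bash
python3 -m crank '0 0 -0.15 0 0;0 0 -0.15 0 0;0 0 -0.15 0 0;0 -0.1 -0.1 0 1;0.1 -0.15 0 0 1;0.15 -0.15 0 0 1;0.15 -0.15 0 0 1;0.15 -0.1 0 0 1;0.15 0 0 0 1;0 0 0 0 1' 25
python3 - <<'E'
from h import *
c=crop("top",230,155,385,295,4.2,"crop2.png")
go(.565,.0077,.018,106.9)
E
```

```text
time: 6.5
ee_pos: [0.5602, -0.0128, 0.2131]
eef_rot: [0.001, 1.0, 0.0, -0.0]
ft_force: [0.5, 0.8, 0.1]
width: 0.0725
grip_force: 0.0
t 6.55 p [ 0.5619 -0.012   0.2132] closing 90.0 units [-0.015  0.098  0.976] worldturn 16.9 yaw units -0.188 j7 1.56
q [-0.32  0.2   0.3   1.66 -0.06  1.29  1.56] F [0.5 0.3 0.5] w 0.0767 g 0.0
```

View pics/crop2.png

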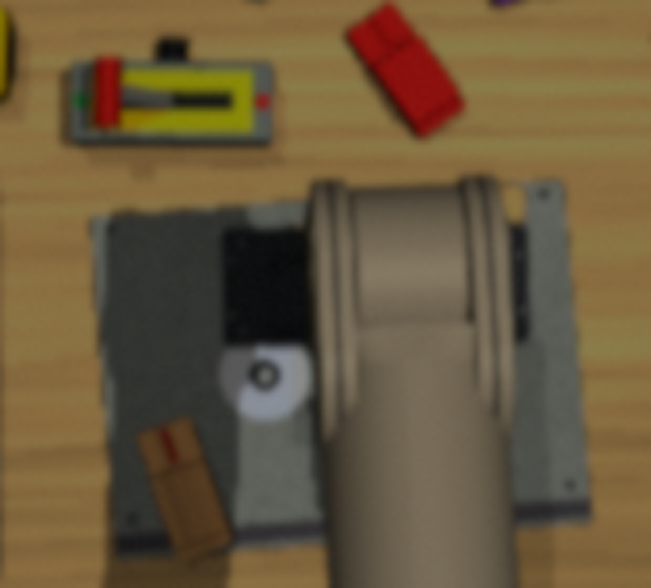

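The isolator is off: the bar is at (108,92), on the green side. Next is body A.

```bash
python3 -m crank '-0.015 0.098 0 0 1;0 0 0.15 -0.063 1;0 0 0.2 -0.063 1;0 0 0.2 -0.062 1;0 0 0.2 0 1;0 0 0.15 0 1;0 0 0.076 0 1;0 0 0 0 1' 30
python3 -m crank '0 0 0 0 -1;0 0 0 0 -1;0 0 0 0 -1;0 0 0 0 -1;0 0 0 0 -1;0 0 0 0 -1'
python3 -m crank '0 0 -0.05 0 -1;0 0 -0.1 0 -1;0 0 -0.2 0 -1;0 0 -0.2 0 -1;0 0 -0.2 0 -1;0 0 -0.15 0 -1;0 0 0 0 -1;0 0 0 0 -1;0 0 0 0 -1;0 0 0 0 -1'
python3 -c "
from h import *
go(.506,.33,.2,0);go(.504,-.334,.2,0)"
```

```text
time: 7.35
ee_pos: [0.565, 0.0083, 0.0155]
eef_rot: [-0.147, 0.989, -0.0, -0.002]
ft_force: [-0.4, -0.8, -0.2]
width: 0.0866
grip_force: 0.0
time: 7.95
ee_pos: [0.5661, 0.0081, 0.0177]
eef_rot: [-0.147, 0.989, -0.0, 0.0]
ft_force: [0.1, -1.8, 1.4]
width: 0.0472
grip_force: 0.9
time: 8.95
ee_pos: [0.565, 0.0082, 0.1959]
eef_rot: [-0.147, 0.989, 0.0, -0.001]
ft_force: [0.9, -0.1, -1.5]
width: 0.0437
grip_force: 29.9
t 8.95 p [0.565  0.0082 0.1959] closing 106.9 units [-0.187  1.625 -0.02 ] worldturn 73.1 yaw units -0.812 j7 1.82
q [-0.31  0.22  0.25  1.67 -0.06  1.26  1.82] F [ 0.9 -0.1 -1.5] w 0.0437 g 29.9
t 8.95 p [0.565  0.0082 0.1959] closing 106.9 units [ 0.791 -1.548 -0.019] worldturn 73.1 yaw units -0.812 j7 1.82
q [-0.31  0.22  0.25  1.67 -0.06  1.26  1.82] F [ 0.9 -0.1 -1.5] w 0.0437 g 29.9
```

Fz is only -1.5 N, so A is plain and goes in yellow.

```bash
python3 -m crank '0.036 -0.169 0 0 -1;0.036 -0.169 0 0 -1;0.036 -0.169 0 0 -1;0.036 -0.169 0 0 -1;0.036 -0.169 0 0 -1;0.036 -0.169 0 0 -1;0.036 -0.169 0 0 -1;0.036 -0.169 0 0 -1;0.036 -0.169 0 0 -1;0.036 -0.169 0 0 -1'
python3 -m crank '0 0 0 0.0864 -1;0 0 0 0.0864 -1;0 0 0 0.0864 -1;0 0 0 0.0864 -1;0 0 0 0.0864 -1;0 0 0 0.0864 -1;0 0 0 0.0864 -1'
python3 -m crank '0 0 0 0.0864 -1;0 0 0 0.0864 -1;0 0 0 0.0864 -1;0 0 0 0.0864 -1;0 0 0 0.0864 -1;0 0 0 0.0864 -1;0 0 0 0.0864 -1;0 0 0 0 -1'
python3 -c "
from h import *
go(.594,-.337,.013,-2)"
```

```text
time: 9.95
ee_pos: [0.5951, -0.3371, 0.196]
eef_rot: [-0.147, 0.989, 0.001, -0.001]
ft_force: [0.7, -0.1, -1.5]
width: 0.0435
grip_force: 29.9
time: 10.65
ee_pos: [0.5951, -0.3358, 0.196]
eef_rot: [0.324, 0.946, 0.0, -0.001]
ft_force: [0.9, 0.5, -2.2]
width: 0.0438
grip_force: 29.9
time: 11.45
ee_pos: [0.5952, -0.3356, 0.1961]
eef_rot: [0.72, 0.694, -0.001, -0.001]
ft_force: [-0.4, 0.4, -2.1]
width: 0.0436
grip_force: 29.9
t 11.45 p [ 0.5952 -0.3356  0.1961] closing -2.0 units [-0.007 -0.004  0.915] worldturn 0.0 yaw units -0.0 j7 0.67
q [-0.07  0.57  0.78  1.36 -0.4   1.38  0.67] F [-0.4  0.4 -2.1] w 0.0436 g 29.9
```

```bash
python3 -m crank '0 0 0.15 0 -1;0 0 0.2 0 -1;0 0 0.2 0 -1;0 0 0.2 0 -1;0 0 0.1 0 -1;0 0 0.045 0 -1;0 0 0.02 0 -1;0 0 0 0 -1;0 0 0 0 0.5;0 0 0 0 0.5'
python3 -m crank '0 0 0 0 0.5;0 0 0 0 0.5;0 0 -0.1 0 0.5;0 0 -0.2 0 0.5;0 0 -0.2 0 0.5;0 0 -0.2 0 0.5;0 0 -0.15 0 1;0 0 0 0 1'
python3 -c "
from h import *
go(.5888,-.119,.018,85.3)"
```

```text
time: 12.45
ee_pos: [0.5963, -0.3365, 0.0159]
eef_rot: [0.719, 0.695, 0.0, 0.001]
ft_force: [-0.9, -0.3, -0.3]
width: 0.0531
grip_force: 0.0
time: 13.25
ee_pos: [0.597, -0.3376, 0.1896]
eef_rot: [0.719, 0.695, 0.001, 0.003]
ft_force: [0.6, -0.8, 0.3]
width: 0.0742
grip_force: 0.0
t 13.25 p [ 0.597  -0.3376  0.1896] closing -1.9 units [ 1.093 -0.084  0.854] worldturn 87.2 yaw units -0.969 j7 0.68
q [-0.07  0.58  0.78  1.37 -0.4   1.35  0.68] F [ 0.6 -0.8  0.3] w 0.0742 g 0.0
```

```bash
python3 - <<'E'
from h import *
c=crop("top",240,180,450,300,3.7,"crop3.png")
E
```

```text
(no output)
```

View pics/crop3.png

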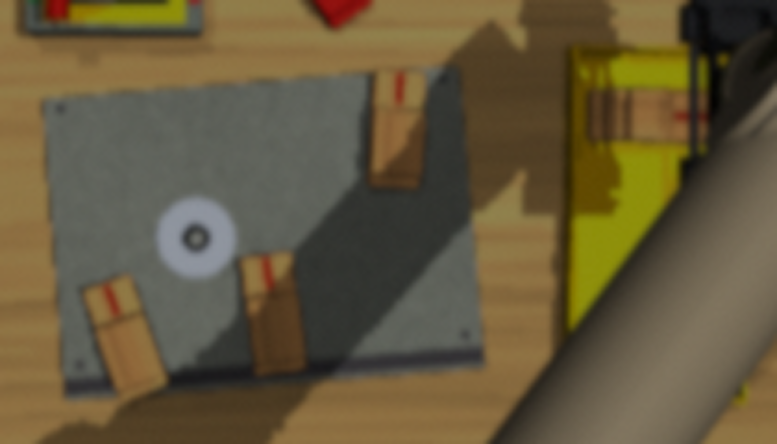

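A lies flat in the yellow tray at (650,115). B (400,128), C (124,335) and D (272,313) have not moved. Next is B.

```bash
python3 -m crank '0.156 -0.012 0 0 1;0.156 -0.012 0 0 1;0.156 -0.012 0 0 1;0.156 -0.012 0 0 1;0.156 -0.012 0 0 1;0.156 -0.012 0 0 1;0.156 -0.012 0 0 1'
python3 -m crank '0 0 0 -0.0881 1;0 0 0 -0.0881 1;0 0 0 -0.0881 1;0 0 0 -0.0881 1;0 0 0 -0.0881 1;0 0 0 -0.0881 1;0 0 0 -0.0881 1;0 0 0 -0.0881 1;0 0 0 -0.0881 1;0 0 0 -0.0881 1'
python3 -m crank '0 0 0 -0.0881 1;0 0 0 0 1'
python3 -c "
from h import *
go(.5888,-.119,.018,85.3)"
```

```text
time: 14.0
ee_pos: [0.5852, -0.1156, 0.1831]
eef_rot: [0.719, 0.695, -0.001, -0.001]
ft_force: [1.0, -0.1, 0.9]
width: 0.0868
grip_force: 0.0
time: 15.0
ee_pos: [0.5853, -0.1169, 0.183]
eef_rot: [0.107, 0.994, 0.0, -0.001]
ft_force: [0.2, -1.0, 0.2]
width: 0.0869
grip_force: 0.0
time: 15.2
ee_pos: [0.5854, -0.117, 0.1832]
eef_rot: [0.04, 0.999, 0.0, -0.001]
ft_force: [0.1, -1.4, -0.7]
width: 0.0868
grip_force: 0.0
t 15.2 p [ 0.5854 -0.117   0.1832] closing 85.4 units [-0.019 -0.009  0.826] worldturn -0.1 yaw units 0.002 j7 1.74
q [-0.31  0.32  0.53  1.62 -0.17  1.25  1.74] F [ 0.1 -1.4 -0.7] w 0.0868 g 0.0
```

```bash
python3 -m crank '-0.019 -0.009 0.1 0 1;0 0 0.2 0 1;0 0 0.2 0 1;0 0 0.2 0 1;0 0 0.1 0 1;0 0 0.026 0 1;0 0 0 0 1' 30
python3 -m crank '0 0 0 0 -1;0 0 0 0 -1;0 0 0 0 -1;0 0 0 0 -1;0 0 0 0 -1;0 0 0 0 -1;0 0 0 0 -1;0 0 0 0 -1'
python3 -m crank '0 0 -0.05 0 -1;0 0 -0.1 0 -1;0 0 -0.2 0 -1;0 0 -0.2 0 -1;0 0 -0.2 0 -1;0 0 -0.15 0 -1;0 0 0 0 -1;0 0 0 0 -1;0 0 0 0 -1;0 0 0 0 -1'
python3 -c "
from h import *
go(.596,.329,.2,0);go(.504,-.334,.2,0)"
```

```text
time: 15.9
ee_pos: [0.5891, -0.1193, 0.0186]
eef_rot: [0.042, 0.999, -0.0, -0.001]
ft_force: [-0.2, 0.3, 0.9]
width: 0.0874
grip_force: 0.0
time: 16.7
ee_pos: [0.5897, -0.1195, 0.0192]
eef_rot: [0.041, 0.999, -0.0, 0.0]
ft_force: [-0.4, -1.1, 1.3]
width: 0.0439
grip_force: 30.0
time: 17.7
ee_pos: [0.5887, -0.119, 0.1972]
eef_rot: [0.041, 0.999, 0.0, -0.002]
ft_force: [-0.5, -0.4, -4.5]
width: 0.0438
grip_force: 30.0
t 17.7 p [ 0.5887 -0.119   0.1972] closing 85.3 units [ 0.147  2.236 -0.014] worldturn -85.3 yaw units 0.948 j7 1.74
q [-0.31  0.32  0.54  1.59 -0.17  1.29  1.74] F [-0.5 -0.4 -4.5] w 0.0438 g 30.0
t 17.7 p [ 0.5887 -0.119   0.1972] closing 85.3 units [ 0.334 -1.106 -0.013] worldturn -85.3 yaw units 0.948 j7 1.74
q [-0.31  0.32  0.54  1.59 -0.17  1.29  1.74] F [-0.5 -0.4 -4.5] w 0.0438 g 30.0
```

Fz is -4.5 N, so B is ballasted and goes in blue.

```bash
python3 -m crank '0.0113 0.172 0 0 -1;0.0113 0.172 0 0 -1;0.0113 0.172 0 0 -1;0.0113 0.172 0 0 -1;0.0113 0.172 0 0 -1;0.0113 0.172 0 0 -1;0.0113 0.172 0 0 -1;0.0113 0.172 0 0 -1;0.0113 0.172 0 0 -1;0.0113 0.172 0 0 -1'
python3 -m crank '0.0113 0.172 0 0 -1;0.0113 0.172 0 0 -1;0.0113 0.172 0 0 -1;0 0 0 0.0868 -1;0 0 0 0.0868 -1;0 0 0 0.0868 -1;0 0 0 0.0868 -1;0 0 0 0.0868 -1'
python3 -m crank '0 0 0 0.0868 -1;0 0 0 0.0868 -1;0 0 0 0.0868 -1;0 0 0 0.0868 -1;0 0 0 0.0868 -1;0 0 0 0.0868 -1;0 0 0 0 -1'
python3 -c "
from h import *
go(.596,.329,.013,-.6)"
```

```text
time: 18.7
ee_pos: [0.5946, 0.2266, 0.1977]
eef_rot: [0.041, 0.999, -0.001, -0.001]
ft_force: [0.2, -0.4, -5.2]
width: 0.0436
grip_force: 30.0
time: 19.5
ee_pos: [0.5965, 0.3285, 0.1975]
eef_rot: [0.375, 0.927, -0.001, -0.001]
ft_force: [-0.1, 0.8, -5.7]
width: 0.0435
grip_force: 30.0
time: 20.2
ee_pos: [0.5964, 0.3287, 0.1977]
eef_rot: [0.712, 0.702, -0.001, -0.0]
ft_force: [0.1, -0.2, -5.4]
width: 0.0439
grip_force: 30.0
t 20.2 p [0.5964 0.3287 0.1977] closing -0.7 units [ 0.003 -0.001  0.923] worldturn 0.1 yaw units -0.002 j7 -0.39
q [-0.99  0.52  0.62  1.35 -0.3   1.36 -0.39] F [ 0.1 -0.2 -5.4] w 0.0439 g 30.0
```

```bash
python3 -m crank '0 0 0.15 0 -1;0 0 0.2 0 -1;0 0 0.2 0 -1;0 0 0.2 0 -1;0 0 0.1 0 -1;0 0 0.05 0 -1;0 0 0.023 0 -1;0 0 0 0 -1;0 0 0 0 0.5;0 0 0 0 0.5'
python3 -m crank '0 0 0 0 0.5;0 0 0 0 0.5;0 0 -0.1 0 0.5;0 0 -0.2 0 0.5;0 0 -0.2 0 0.5;0 0 -0.2 0 0.5;0 0 -0.15 0 1;0 0 0 0 1'
python3 - <<'E'
from h import *
c=crop("top",170,180,380,300,3.7,"crop4.png")
go(.4172,.1145,.018,108)
E
```

```text
time: 21.2
ee_pos: [0.5984, 0.3296, 0.0168]
eef_rot: [0.711, 0.703, 0.002, 0.0]
ft_force: [-0.3, 0.3, 0.2]
width: 0.0527
grip_force: 0.0
time: 22.0
ee_pos: [0.5992, 0.3295, 0.1902]
eef_rot: [0.711, 0.703, 0.004, 0.001]
ft_force: [1.3, 0.1, 0.0]
width: 0.0747
grip_force: 0.0
t 22.05 p [0.5981 0.3292 0.1873] closing -0.6 units [-1.086 -0.896  0.84 ] worldturn -71.4 yaw units 0.793 j7 -0.38
q [-0.99  0.53  0.62  1.37 -0.3   1.33 -0.38] F [-0.3  0.6 -0.2] w 0.0781 g 0.0
```

View pics/crop4.png

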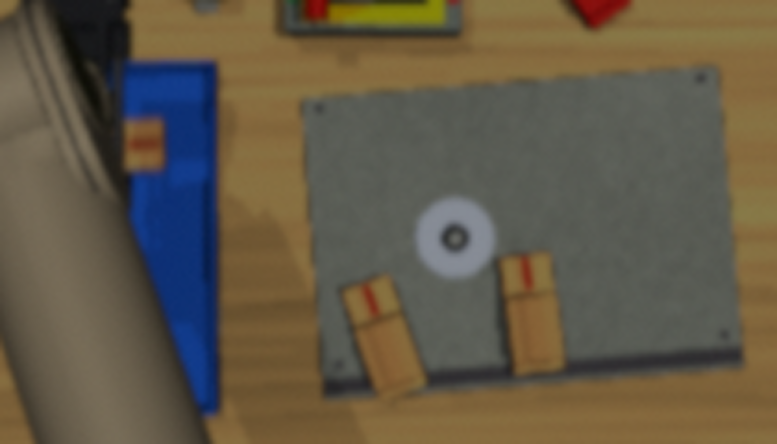

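B is in the blue tray, with its hood at (145,143). C's ends are at (364,283)/(401,391) and D's at (525,254)/(540,372), both unmoved. Next is C.

```bash
python3 -m crank '-0.1357 -0.112 0 0 1;-0.1357 -0.112 0 0 1;-0.1357 -0.112 0 0 1;-0.1357 -0.112 0 0 1;-0.1357 -0.112 0 0 1;-0.1357 -0.112 0 0 1;-0.1357 -0.112 0 0 1;-0.1357 -0.112 0 0 1'
python3 -m crank '0 0 0 0.0793 1;0 0 0 0.0793 1;0 0 0 0.0793 1;0 0 0 0.0793 1;0 0 0 0.0793 1;0 0 0 0.0793 1;0 0 0 0.0793 1;0 0 0 0.0793 1;0 0 0 0.0793 1;0 0 0 0.0793 1'
python3 -m crank '0 0 0 0 1'
python3 -c "
from h import *
go(.4172,.1145,.018,108)"
```

```text
time: 22.85
ee_pos: [0.4138, 0.1126, 0.1834]
eef_rot: [0.711, 0.703, -0.001, -0.0]
ft_force: [0.5, 0.3, 1.0]
width: 0.0867
grip_force: 0.0
time: 23.85
ee_pos: [0.4147, 0.1135, 0.1836]
eef_rot: [0.988, 0.154, -0.001, 0.0]
ft_force: [0.5, -0.0, -0.0]
width: 0.0871
grip_force: 0.0
time: 23.95
ee_pos: [0.4148, 0.1135, 0.1837]
eef_rot: [0.988, 0.156, -0.001, 0.0]
ft_force: [0.4, 0.2, -1.2]
width: 0.087
grip_force: 0.0
t 23.95 p [0.4148 0.1135 0.1837] closing -72.1 units [ 0.014 -0.002  0.829] worldturn 0.1 yaw units -0.001 j7 -1.69
q [-0.99 -0.12  0.58  2.02  0.07  1.23 -1.69] F [ 0.4  0.2 -1.2] w 0.087 g 0.0
```

```bash
python3 -m crank '0.014 0 0.1 0 1;0 0 0.2 0 1;0 0 0.2 0 1;0 0 0.2 0 1;0 0 0.1 0 1;0 0 0.029 0 1;0 0 0 0 1' 30
python3 -c "
from h import *
go(.4172,.1145,.018,108)"
```

```text
time: 24.65
ee_pos: [0.4176, 0.1142, 0.0183]
eef_rot: [0.988, 0.157, -0.001, 0.001]
ft_force: [-0.0, 0.1, 1.0]
width: 0.0868
grip_force: 0.0
t 24.65 p [0.4176 0.1142 0.0183] closing -71.9 units [-0.001 -0.002  0.002] worldturn -0.1 yaw units 0.001 j7 -1.5
q [-0.96  0.17  0.62  2.18 -0.13  0.83 -1.5 ] F [-0.   0.1  1. ] w 0.0868 g 0.0
```

```bash
python3 -m crank '0 0 0 0 -1;0 0 0 0 -1;0 0 0 0 -1;0 0 0 0 -1;0 0 0 0 -1;0 0 0 0 -1;0 0 0 0 -1;0 0 0 0 -1'
python3 -m crank '0 0 -0.05 0 -1;0 0 -0.1 0 -1;0 0 -0.2 0 -1;0 0 -0.2 0 -1;0 0 -0.2 0 -1;0 0 -0.15 0 -1;0 0 0 0 -1;0 0 0 0 -1;0 0 0 0 -1;0 0 0 0 -1'
python3 -c "
from h import *
go(.506,.33,.2,-.6);go(.504,-.334,.2,-2)"
```

```text
time: 25.45
ee_pos: [0.4181, 0.1145, 0.0188]
eef_rot: [0.988, 0.156, 0.0, -0.0]
ft_force: [-1.0, -0.6, 2.3]
width: 0.0439
grip_force: 30.0
time: 26.45
ee_pos: [0.4174, 0.1141, 0.1976]
eef_rot: [0.988, 0.156, -0.001, 0.001]
ft_force: [-0.6, -0.2, -1.7]
width: 0.0441
grip_force: 30.0
t 26.45 p [0.4174 0.1141 0.1976] closing -72.0 units [ 0.755 -0.89  -0.014] worldturn 71.4 yaw units -0.793 j7 -1.7
q [-1.02 -0.13  0.6   2.    0.08  1.26 -1.7 ] F [-0.6 -0.2 -1.7] w 0.0441 g 30.0
t 26.45 p [0.4174 0.1141 0.1976] closing -72.0 units [-0.28   2.265 -0.01 ] worldturn 70.0 yaw units -0.778 j7 -1.7
q [-1.02 -0.13  0.6   2.    0.08  1.26 -1.7 ] F [-0.6 -0.2 -1.7] w 0.0441 g 30.0
```

Fz is -1.7 N, so C is plain and goes in the middle of the yellow tray.

```bash
python3 -m crank '-0.0215 0.1742 0 0 -1;-0.0215 0.1742 0 0 -1;-0.0215 0.1742 0 0 -1;-0.0215 0.1742 0 0 -1;-0.0215 0.1742 0 0 -1;-0.0215 0.1742 0 0 -1;-0.0215 0.1742 0 0 -1;-0.0215 0.1742 0 0 -1;-0.0215 0.1742 0 0 -1;-0.0215 0.1742 0 0 -1'
python3 -m crank '-0.0215 0.1742 0 0 -1;-0.0215 0.1742 0 0 -1;-0.0215 0.1742 0 0 -1;0 0 0 -0.0864 -1;0 0 0 -0.0864 -1;0 0 0 -0.0864 -1;0 0 0 -0.0864 -1'
python3 -m crank '0 0 0 -0.0864 -1;0 0 0 -0.0864 -1;0 0 0 -0.0864 -1;0 0 0 -0.0864 -1;0 0 0 -0.0864 -1;0 0 0 0 -1'
python3 -c "
from h import *
go(.504,-.334,.013,-2)"
```

```text
time: 27.45
ee_pos: [0.4849, -0.2311, 0.1981]
eef_rot: [0.988, 0.157, -0.0, 0.0]
ft_force: [-0.0, 0.2, -1.2]
width: 0.0437
grip_force: 30.0
time: 28.15
ee_pos: [0.5044, -0.3334, 0.1974]
eef_rot: [0.908, 0.418, -0.001, -0.001]
ft_force: [-0.3, -0.1, -1.0]
width: 0.0437
grip_force: 30.0
time: 28.75
ee_pos: [0.5044, -0.3334, 0.1977]
eef_rot: [0.719, 0.695, -0.0, -0.001]
ft_force: [-1.4, -0.2, -1.0]
width: 0.0439
grip_force: 30.0
t 28.75 p [ 0.5044 -0.3334  0.1977] closing -1.9 units [-0.004 -0.     0.924] worldturn -0.1 yaw units 0.001 j7 0.68
q [-0.1   0.37  0.77  1.59 -0.26  1.3   0.68] F [-1.4 -0.2 -1. ] w 0.0439 g 30.0
```

```bash
python3 -m crank '0 0 0.15 0 -1;0 0 0.2 0 -1;0 0 0.2 0 -1;0 0 0.2 0 -1;0 0 0.1 0 -1;0 0 0.05 0 -1;0 0 0.024 0 -1;0 0 0 0 -1;0 0 0 0 0.5;0 0 0 0 0.5'
python3 -m crank '0 0 0 0 0.5;0 0 0 0 0.5;0 0 -0.1 0 0.5;0 0 -0.2 0 0.5;0 0 -0.2 0 0.5;0 0 -0.2 0 0.5;0 0 -0.15 0 1;0 0 0 0 1'
python3 - <<'E'
from h import *
c=crop("side",150,190,410,420,3,"side4.png")
c=cams.camera("top");cv2.imwrite("pics/crop5.png",cv2.resize(c["img"][180:300,240:450],None,fx=3.7,fy=3.7))
go(.4335,-.0096,.018,94.6)
E
```

```text
time: 29.75
ee_pos: [0.5057, -0.334, 0.0153]
eef_rot: [0.72, 0.694, 0.0, 0.001]
ft_force: [0.2, 0.3, 0.2]
width: 0.0531
grip_force: 0.0
time: 30.55
ee_pos: [0.5065, -0.335, 0.1886]
eef_rot: [0.72, 0.694, 0.001, 0.003]
ft_force: [0.0, -0.8, -0.4]
width: 0.0743
grip_force: 0.0
t 30.65 p [ 0.5051 -0.3335  0.1844] closing -2.0 units [ 1.606 -0.416  0.831] worldturn -83.4 yaw units 0.927 j7 0.69
q [-0.1   0.38  0.77  1.6  -0.27  1.27  0.69] F [ 0.3  0.6 -0.1] w 0.0817 g 0.0
```

View pics/crop5.png

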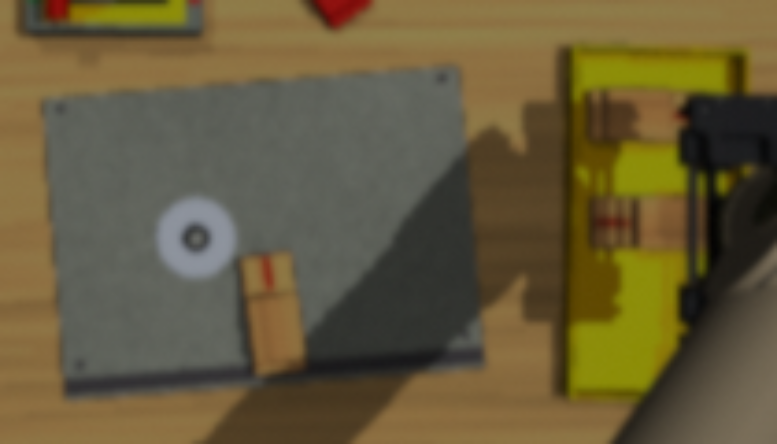

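A and C lie flat in the yellow tray. D's ends are at (266,253)/(281,373), unmoved.

```bash
python3 -m crank '0.1606 -0.0416 0 0 1;0.1606 -0.0416 0 0 1;0.1606 -0.0416 0 0 1;0.1606 -0.0416 0 0 1;0.1606 -0.0416 0 0 1;0.1606 -0.0416 0 0 1;0.1606 -0.0416 0 0 1;0.1606 -0.0416 0 0 1;0.1606 -0.0416 0 0 1;0.1606 -0.0416 0 0 1'
python3 -m crank '0 0 0 0.0843 1;0 0 0 0.0843 1;0 0 0 0.0843 1;0 0 0 0.0843 1;0 0 0 0.0843 1;0 0 0 0.0843 1;0 0 0 0.0843 1;0 0 0 0.0843 1;0 0 0 0.0843 1;0 0 0 0.0843 1'
python3 -m crank '0 0 0 0.0843 1;0 0 0 0 1'
python3 -c "
from h import *
go(.4335,-.0096,.018,94.6)"
```

```text
time: 31.65
ee_pos: [0.4317, -0.0082, 0.1828]
eef_rot: [0.719, 0.695, -0.001, -0.0]
ft_force: [0.8, 1.0, -0.5]
width: 0.0865
grip_force: 0.0
time: 32.65
ee_pos: [0.4322, -0.0095, 0.1826]
eef_rot: [0.995, 0.103, -0.001, 0.0]
ft_force: [-0.8, -0.6, -0.5]
width: 0.0868
grip_force: 0.0
time: 32.85
ee_pos: [0.4322, -0.0096, 0.1828]
eef_rot: [0.999, 0.038, -0.001, 0.0]
ft_force: [-0.1, -0.3, -0.1]
width: 0.0868
grip_force: 0.0
t 32.85 p [ 0.4322 -0.0096  0.1828] closing -85.6 units [0.008 0.    0.824] worldturn 0.2 yaw units -0.002 j7 -1.61
q [-0.54 -0.1   0.44  2.01  0.04  1.22 -1.61] F [-0.1 -0.3 -0.1] w 0.0868 g 0.0
```

```bash
python3 -m crank '0.008 0 0.1 0 1;0 0 0.2 0 1;0 0 0.2 0 1;0 0 0.2 0 1;0 0 0.1 0 1;0 0 0.024 0 1;0 0 0 0 1' 30
python3 -m crank '0 0 0 0 -1;0 0 0 0 -1;0 0 0 0 -1;0 0 0 0 -1;0 0 0 0 -1;0 0 0 0 -1;0 0 0 0 -1;0 0 0 0 -1'
python3 -m crank '0 0 -0.05 0 -1;0 0 -0.1 0 -1;0 0 -0.2 0 -1;0 0 -0.2 0 -1;0 0 -0.2 0 -1;0 0 -0.15 0 -1;0 0 0 0 -1;0 0 0 0 -1;0 0 0 0 -1;0 0 0 0 -1'
python3 -c "
from h import *
go(.506,.33,.2,-.6);go(.414,-.331,.2,-2)"
```

```text
time: 33.55
ee_pos: [0.434, -0.0096, 0.0187]
eef_rot: [0.999, 0.041, -0.001, 0.0]
ft_force: [0.8, 0.5, -0.1]
width: 0.0867
grip_force: 0.0
time: 34.35
ee_pos: [0.4347, -0.0097, 0.0193]
eef_rot: [0.999, 0.039, 0.0, 0.0]
ft_force: [-1.3, -1.6, 3.6]
width: 0.0436
grip_force: 29.9
time: 35.35
ee_pos: [0.4338, -0.0096, 0.198]
eef_rot: [0.999, 0.039, -0.001, 0.0]
ft_force: [0.2, -0.2, -1.8]
width: 0.0439
grip_force: 29.9
t 35.35 p [ 0.4338 -0.0096  0.198 ] closing -85.5 units [ 0.494 -1.664 -0.012] worldturn 84.9 yaw units -0.943 j7 -1.62
q [-0.56 -0.11  0.45  1.99  0.05  1.26 -1.62] F [ 0.2 -0.2 -1.8] w 0.0439 g 29.9
t 35.35 p [ 0.4338 -0.0096  0.198 ] closing -85.5 units [-0.225  1.594 -0.009] worldturn 83.5 yaw units -0.928 j7 -1.62
q [-0.56 -0.11  0.45  1.99  0.05  1.26 -1.62] F [ 0.2 -0.2 -1.8] w 0.0439 g 29.9
```

Fz is -1.8 N, so D is plain and takes the third place in yellow.

```bash
python3 -m crank '-0.025 0.1771 0 0 -1;-0.025 0.1771 0 0 -1;-0.025 0.1771 0 0 -1;-0.025 0.1771 0 0 -1;-0.025 0.1771 0 0 -1;-0.025 0.1771 0 0 -1;-0.025 0.1771 0 0 -1;-0.025 0.1771 0 0 -1;-0.025 0.1771 0 0 -1'
python3 -m crank '0 0 0 -0.0844 -1;0 0 0 -0.0844 -1;0 0 0 -0.0844 -1;0 0 0 -0.0844 -1;0 0 0 -0.0844 -1;0 0 0 -0.0844 -1;0 0 0 -0.0844 -1;0 0 0 -0.0844 -1;0 0 0 -0.0844 -1;0 0 0 -0.0844 -1'
python3 -m crank '0 0 0 -0.0844 -1;0 0 0 0 -1'
python3 -c "
from h import *
go(.414,-.331,.013,-2)"
```

```text
time: 36.25
ee_pos: [0.4144, -0.3319, 0.1984]
eef_rot: [0.999, 0.04, -0.001, -0.0]
ft_force: [0.0, 0.4, -2.3]
width: 0.0436
grip_force: 29.9
time: 37.25
ee_pos: [0.4144, -0.3305, 0.1981]
eef_rot: [0.762, 0.648, -0.001, -0.001]
ft_force: [-0.2, -0.8, -1.2]
width: 0.0439
grip_force: 29.9
time: 37.45
ee_pos: [0.4145, -0.3306, 0.1982]
eef_rot: [0.718, 0.696, -0.0, -0.001]
ft_force: [-1.1, -0.3, -0.8]
width: 0.0436
grip_force: 29.9
t 37.45 p [ 0.4145 -0.3306  0.1982] closing -1.8 units [-0.003 -0.001  0.926] worldturn -0.2 yaw units 0.002 j7 0.65
q [-0.06  0.15  0.71  1.78 -0.1   1.25  0.65] F [-1.1 -0.3 -0.8] w 0.0436 g 29.9
```

```bash
python3 -m crank '0 0 0.15 0 -1;0 0 0.2 0 -1;0 0 0.2 0 -1;0 0 0.2 0 -1;0 0 0.1 0 -1;0 0 0.05 0 -1;0 0 0.026 0 -1;0 0 0 0 -1;0 0 0 0 0.5;0 0 0 0 0.5'
python3 -m crank '0 0 0 0 0.5;0 0 0 0 0.5;0 0 -0.1 0 0.5;0 0 -0.2 0 0.5;0 0 -0.2 0 0.5;0 0 -0.2 0 0.5;0 0 -0.15 0 1;0 0 0 0 0'
python3 -c "
from h import *
go(.703,.207,.22,-90);go(.45,.05,.22,-90)"
```

```text
time: 38.45
ee_pos: [0.4158, -0.3313, 0.0151]
eef_rot: [0.719, 0.695, 0.0, 0.001]
ft_force: [0.4, 0.1, -0.2]
width: 0.053
grip_force: 0.0
time: 39.25
ee_pos: [0.4166, -0.3322, 0.1882]
eef_rot: [0.719, 0.695, 0.002, 0.003]
ft_force: [0.3, -0.4, 0.2]
width: 0.0686
grip_force: 0.0
t 39.25 p [ 0.4166 -0.3322  0.1882] closing -1.9 units [ 2.742  1.341 -0.156] worldturn -88.1 yaw units 0.978 j7 0.66
q [-0.07  0.16  0.73  1.79 -0.12  1.22  0.66] F [ 0.3 -0.4  0.2] w 0.0686 g 0.0
t 39.25 p [ 0.4166 -0.3322  0.1882] closing -1.9 units [ 1.915  0.103 -0.162] worldturn -88.1 yaw units 0.978 j7 0.66
q [-0.07  0.16  0.73  1.79 -0.12  1.22  0.66] F [ 0.3 -0.4  0.2] w 0.0686 g 0.0
```

```bash
python3 -m crank '0.1714 0.0838 -0.01 0 -1;0.1714 0.0838 -0.01 0 -1;0.1714 0.0838 -0.01 0 -1;0.1714 0.0838 -0.01 0 -1;0.1714 0.0838 -0.01 0 -1;0.1714 0.0838 -0.01 0 -1;0.1714 0.0838 -0.01 0 -1;0.1714 0.0838 -0.01 0 -1;0.1714 0.0838 -0.01 0 -1;0.1714 0.0838 -0.01 0 -1'
python3 -m crank '0.1714 0.0838 -0.01 0 -1;0.1714 0.0838 -0.01 0 -1;0.1714 0.0838 -0.01 0 -1;0.1714 0.0838 -0.01 0 -1;0.1714 0.0838 -0.01 0 -1;0.1714 0.0838 -0.01 0 -1;0 0 0 0 -1'
python3 - <<'E'
from h import *
c=cams.camera("top");cv2.imwrite("pics/t6.png",cv2.resize(c["img"][150:300,160:460],None,fx=2.6,fy=2.6,interpolation=cv2.INTER_CUBIC))
go(.703,.205,.102)
E
```

```text
time: 40.25
ee_pos: [0.5942, 0.0077, 0.2034]
eef_rot: [0.719, 0.695, -0.0, -0.0]
ft_force: [0.2, -0.6, 0.0]
width: 0.0014
grip_force: 0.0
time: 40.95
ee_pos: [0.7011, 0.2151, 0.2133]
eef_rot: [0.717, 0.698, -0.0, -0.002]
ft_force: [-0.7, 0.7, -0.9]
width: -0.0
grip_force: 0.0
t 41.0 p [0.7009 0.2117 0.2137] closing -1.7 units [-0.033  0.013  0.558] 
q [-0.6   0.6   0.4   1.15 -0.23  1.44 -0.26] F [-1.   0.3 -0.2] w 0.0004 g 0.0
```

View pics/t6.png

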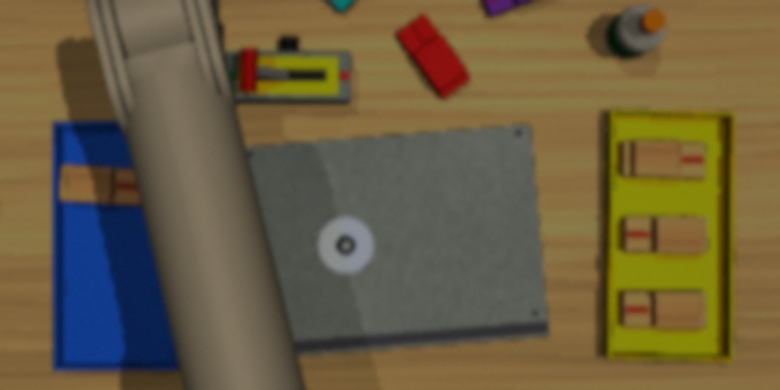

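The yellow tray holds three flat bodies and the plate is clear. B's rear end in the blue tray, at (60,185), looks close to the wall, so I'll check the numbers and the side view.

```bash
python3 - <<'E'
from h import *
c=crop("side",130,140,300,225,4.5,"s7.png")
k=lambda u,v,f,x,y,z:ray(c2,x+u/f,y+v/f,z).round(3)
c2=cams.camera("top")
print("car rear",k(60,183,2.6,160,150,.034),"front",k(163,145,3.7,170,180,.034),"tray L",k(53,185,2.6,160,150,.035),"R",k(217,145,3.7,170,180,.035))
E
```

```text
car rear [0.581 0.396 0.034] front [0.582 0.299 0.034] tray L [0.578 0.405 0.035] R [0.581 0.253 0.035]
```

View pics/s7.png

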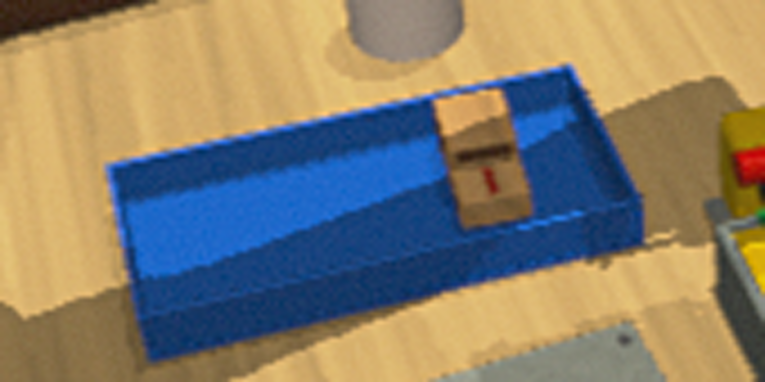

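B was nudged but lies flat on the blue floor, inside the walls (y 0.299–0.396). Now I'll switch the isolator on.

```bash
python3 -m crank '0 0.01 0.15 0 -1;0 0 0.15 0 -1;0 0 0.15 0 -1;0 0 0.08 0 -1;0 0 0.027 0 -1;0 0 0 0 -1;-0.03 0 0 0 -1;-0.03 0 0 0 -1;-0.03 0 0 0 -1;-0.025 0 0 0 -1'
python3 -m crank '-0.02 0 0 0 -1;-0.02 0 0 0 -1;-0.02 0 0 0 -1;-0.02 0 0 0 -1;-0.02 0 0 0 -1;-0.02 0 0 0 -1;-0.02 0 0 0 -1;-0.02 0 0 0 -1;-0.02 0 0 0 -1;-0.02 0 0 0 -1'
python3 -m crank '-0.02 0 0 0 -1;-0.02 0 0 0 -1;-0.02 0 0 0 -1;-0.02 0 0 0 -1;-0.02 0 0 0 -1;-0.02 0 0 0 -1;-0.02 0 0 0 -1;-0.02 0 0 0 -1;0 0 0 0 -1;0 0 0 0 -1'
```

```text
time: 42.1
ee_pos: [0.7028, 0.1843, 0.1053]
eef_rot: [0.719, 0.695, 0.0, 0.0]
ft_force: [-0.0, -1.1, 0.3]
width: 0.0006
grip_force: 0.0
time: 43.1
ee_pos: [0.7011, 0.1449, 0.1045]
eef_rot: [0.719, 0.695, -0.0, 0.0]
ft_force: [-0.3, 2.2, 0.8]
width: 0.0004
grip_force: 0.8
time: 44.1
ee_pos: [0.7001, 0.1135, 0.1046]
eef_rot: [0.719, 0.695, 0.0, -0.0]
ft_force: [0.2, 0.2, -0.7]
width: 0.0008
grip_force: 0.0
```

Then lift away and move left and back for a final look.

```bash
python3 -m crank '0 0 -0.1 0 -1;0 0 -0.2 0 -1;0 0 -0.2 0 -1;0 0 -0.1 0 -1;0 -0.15 0 0 -1;0 -0.2 0 0 -1;0 -0.2 0 0 -1;0 -0.2 0 0 -1;0 -0.2 0 0 -1;0 0 0 0 -1'
python3 - <<'E'
from h import *
c=cams.camera("top");cv2.imwrite("pics/t8.png",cv2.resize(c["img"][150:300,160:460],None,fx=2.6,fy=2.6,interpolation=cv2.INTER_CUBIC))
go(.6,0)
E
```

```text
time: 45.1
ee_pos: [0.5062, 0.1205, 0.2246]
eef_rot: [0.718, 0.696, 0.0, -0.001]
ft_force: [1.2, 0.4, -0.0]
width: 0.0004
grip_force: 0.0
t 45.15 p [0.5085 0.1206 0.2251] closing -1.8 units [-0.588  0.476 -0.001] 
q [-0.7   0.1   0.41  1.75 -0.04  1.3  -0.31] F [ 0.4 -0.2 -0.3] w 0.0006 g 0.0
```

View pics/t8.png

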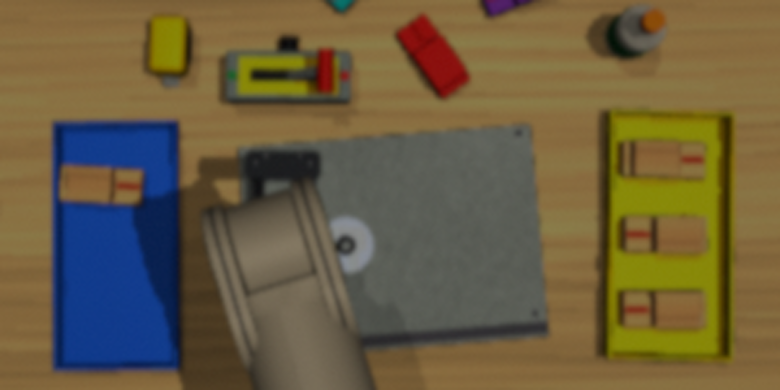

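The isolator is on, with the bar at (325,70) by the red lamp. B is in blue, the other three are in yellow, and the plate is clear.

```bash
python3 -c "
from bench import workorder
print(workorder.close_job())"
```

```text
the job is handed in; nothing more can be done
None
```

The job is handed in at about 45 s of the 210 s, with no verdict returned: the one ballasted body lies in the blue tray, the three plain ones lie in the yellow tray, and the isolator is back on.

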